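# Shut the stapler and put it away in its sloping case

## Task

Put the stapler away: fold its raised red arm fully shut while the stapler stands on the table, then lift it and slide it nose first under the hood of the sloping wooden storage case until its nose is home against the end stop. Leave it lying flat and shut in the case, let go, and do not disturb the rubber duck, the small clay pot or the green roll of tape.

Things in the scene. Friction and masses are not known exactly. Their poses are not given: they have to be found in the camera images.
- stapler_mid (a point): Black desk stapler with red arm, 34 mm wide, 136 long, 37 high shut, about 0.17 kg, loose, standing on the table. Point: its middle across and along, 18.5 mm above its underside. Axes: x across, y from nose to tail (hinge at the tail), z up. Its base is a slab 34 wide, 10 high; all above is narrower. Lift by the base's sides, at the middle or up to 20 mm to the tail: the arm would swing open
- stapler_nose (a point): The stapler's nose: middle of the front edge of its underside, 68 mm from the middle in -y; same axes as stapler_mid
- stapler_arm (a joint): Angle of the stapler's red arm, rad: 0 shut, 0.70 wide open. Hinge axis along the stapler's x, 55 mm from its middle towards the tail, 34 mm above its underside. The arm is 24 mm wide and ends 123 mm from the hinge; its top is 3 mm above the hinge when shut, so 37 mm above the table. It stays where it is left and does not spring back; 1 to 3 N down near the nose end moves it
- case_stop (a point): Sloping wooden case, fixed: a bed 64 mm wide, 150 long, rising at 30 degrees roughly away from the robot. Point: on the bed's surface, midway across, at the foot of the end stop at its low end, 22 mm above the table. Axes: x up the slope, y across, z square to the bed (leaning 30 degrees to the robot). Stapler home: nose here, underside on the bed, its y along this x
- hood_mouth (a point): Middle of the open mouth of the hood (pocket) over the bed's low end, 50 mm up the slope from the stop and 23 mm off the bed; same axes as case_stop. The pocket is open towards +x, 52 mm wide and 46 high inside; roof 5 mm thick, side walls 6 mm. The bed beyond it is flat, open above, without side walls. A stapler that is not shut does not fit in
- case: The stand of the sloping case: base board 175 mm along x by 100 mm along y; origin at the middle of its underside, x level towards the high end, z up
- rubber_duck: Bystander: yellow rubber duck, 56x46x42 mm, loose; origin in the middle of its underside
- mini_pot: Bystander: small terracotta plant pot, 58 mm wide, 45 mm high, loose; origin in the middle of its underside
- floral_tape: Bystander: flat roll of green florist's tape, 58 mm wide, 13 mm high, loose; origin in the middle of its underside
Not all that is in view belongs to the job. Leave any blue or purple look-alike of the part that bears stapler_mid alone.

How it is judged (in metres and radians):
On the way, in this order (a step that is already met when the one before it is completed fails the run):
1. the arm is folded shut while the stapler stands on the table (value of joint stapler_arm below 0.06 rad and height (world z) of stapler_mid below 0.03 m and angle between stapler_mid's own z axis and vertical below 0.1 rad), for 0.2 s.
2. the shut stapler is lifted clear of the table (value of joint stapler_arm below 0.1 rad and height (world z) of stapler_nose above 0.05 m), for 0.1 s.
At the end, for the whole second after the job is handed in: The stapler lies at rest in the case with its arm shut (under 0.06 rad), its underside flat on the bed (within 5 mm and 0.08 rad), in line with the bed within 0.2 rad, and its nose under the hood within 8 mm of the end stop (value of joint stapler_arm below 0.06 rad and x of stapler_nose in the frame of case_stop between -0.004 and 0.008 m and y of stapler_nose in the frame of case_stop between -0.012 and 0.012 m and z of stapler_nose in the frame of case_stop below 0.005 m and angle between the z axis of stapler_mid and the z axis of case_stop, either way round below 0.08 rad and angle between the y axis of stapler_mid and the x axis of case_stop, either way round below 0.2 rad and linear speed of stapler below 0.02 m/s); the robot touches nothing.
It fails at once if the rubber duck is moved by more than 20 mm (distance of rubber_duck from where it was at the start of the episode above 0.02 m).
It fails at once if the clay pot is moved by more than 20 mm (distance of mini_pot from where it was at the start of the episode above 0.02 m).
It fails at once if the roll of tape is moved by more than 20 mm (distance of floral_tape from where it was at the start of the episode above 0.02 m).
It also fails if it takes over 56 s, if anything falls off the work surface, if the arm or the gripper's body presses on something with over 40 N, if the wrist force passes 120 N, or if a joint passes its speed limit or range.

## Robot

A 6-joint arm with a two-finger parallel gripper is mounted at the origin on the work surface; the furniture and walls round the work are solid. World frame = base frame: x ahead of the robot, y to its left, z up, the work surface at z = 0. Lengths are in m, angles in degrees, forces in N, time in s.
With the tool pointing down it reaches from about 0.35 to 0.725 m from the base axis. Payload 4.3 kg.
Tool frame: the origin (TCP) lies at the very end of the fingers, on their centre line; the grasp point (between the pads) lies 19 mm behind it; z points along the fingers, y is the direction in which the jaws open and shut (so a half turn about z gives the same grasp; the last joint's range is limited). The gripper opens to 85 mm and grips with 20 to 120 N. Pads are 22 mm wide; open, the fingers measure 114 mm over their backs; the gripper's body (76 mm by 85 mm) begins 54 mm behind the grasp point. The pads swing forward as they close: fully open they stand 13 mm farther back than shut.
Start: joints at [-71.179, 21.618, 4.641, 73.018, 0, 83.68], TCP at [0.244, -0.521, 0.231] pointing down, gripper open.
Joint ranges: [-156.06, 156.06], [-48.1, 94.91], [-58.44, 69.94], [-101.28, 121.22], [-78.64, 73.56], [-180, 180]. Speed limits (degrees/s): [147.25, 147.25, 180, 180, 180, 180].

## Interface

Orientations are given as a 3x3 rotation matrix whose columns are the frame's x, y, z axes.
In Python, from workcell import ctrl, set_gripper, imaging gives the robot as it stands. Calls block until the motion is done:
- ctrl.move_to(position, orientation): joint-space move of the TCP to a pose.
- ctrl.move_straight(position, frame=None, v=0.15): straight line of the TCP; frame=None keeps the orientation; v is the mean speed in m/s.
- ctrl.move_joints(angles): joint-space move.
- set_gripper(opening, f_grip=None): finger opening in m; f_grip is the grip in N (None keeps the last); returns when the fingers have stopped.
- ctrl.pause(seconds).
- ctrl.inverse_kinematics(position, orientation): joint angles nearest the present ones, or None.
- imaging.get_image(name): name is "scene" or "top" or "wrist"; returns a dict with "image" (384x512x3 uint8, blue, green, red), "vfov" (degrees; the focal length in pixels is half the picture's height over the tangent of half this angle, whatever the lens; pixels are square), "cx", "cy" (the principal point, pixels), "R" (3x3) and "t" (3): a world point X has camera coordinates R X + t; the wrist camera has in their place "T_tool_cam" (4x4, takes a point from camera to tool coordinates, whose origin is the TCP and whose axes are the flange's). Camera axes: x right, y down, z forward; pixel columns grow to the right and rows downward; lengths in m; the calibration is good to about 2 mm. The wrist camera is an equidistant fisheye: a pixel r from the principal point sees the ray r / f radians off the axis. A picture is of the moment at which its call begins: read the wrist's pose just before it. There is no depth.
A pose or a line that the arm cannot do raises ctrl.IKError and nothing moves.
- ctrl.close_job(): hands the job in, once; it reports no verdict.
Readings, each from a call of its own:
- ctrl.read_t(): time.
- ctrl.read_joint_pos(): joint angles.
- ctrl.read_joint_velocities(): joint speeds.
- ctrl.read_tau(): joint torques, N m.
- ctrl.read_position(): TCP position.
- ctrl.read_tcp_rot(): TCP orientation.
- ctrl.read_ft_force(): force on the tool from outside, world axes, zero at the start.
- ctrl.read_moment(): the same for the moment, N m.
- ctrl.read_grip_width(): finger opening in m.
Only numpy, scipy, OpenCV 4.12 (cv2) and the standard library are available. Lean on these libraries where they do the work, as an engineer would, in place of code of your own. Each camera call takes 0.05 s, during which the arm holds its last target. There are 200 camera calls.

## Working session

There is one attempt and no reset: what is moved stays moved. The work goes in short steps, each a Python script; the robot and the scene stay as the last script left them, time stands still between calls to the robot, and variables do not carry over. Pictures are saved under pics/ and viewed, about 8 in all and at most 12, crops included, and the job is handed in when it is done.

```bash
ls; mkdir -p pics
python3 - <<'E'
from workcell import ctrl, imaging
import cv2,numpy as np,pickle
d={}
for n in ["scene","top"]:
    i=imaging.get_image(n); d[n]=i; cv2.imwrite(f"pics/{n}0.png",cv2.resize(i["image"],(800,600),interpolation=cv2.INTER_CUBIC))
    print(n,i["vfov"],i["cx"],i["cy"],np.round(i["R"],4).tolist(),np.round(i["t"],4).tolist())
pickle.dump(d,open("cams.pkl","wb"))
print(ctrl.read_t())
E
```

```text
pics
scene 47.98707666269245 250.06351955726996 193.5082039090337 [[-0.6225, 0.7826, -0.0034], [0.5745, 0.454, -0.6811], [-0.5315, -0.4259, -0.7322]] [0.2294, -0.2228, 1.6564]
top 43.13387002684616 262.40510147483224 187.5970327400819 [[0.0257, -0.9997, -0.005], [-0.9926, -0.0249, -0.1192], [0.119, 0.0081, -0.9929]] [0.0421, 0.4769, 1.3255]
0.1
```

View pics/scene0.png

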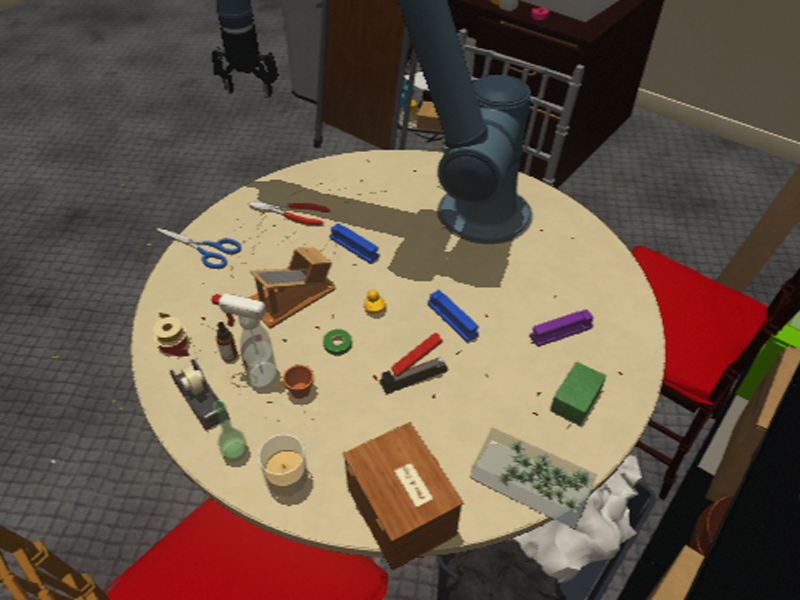

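View pics/top0.png

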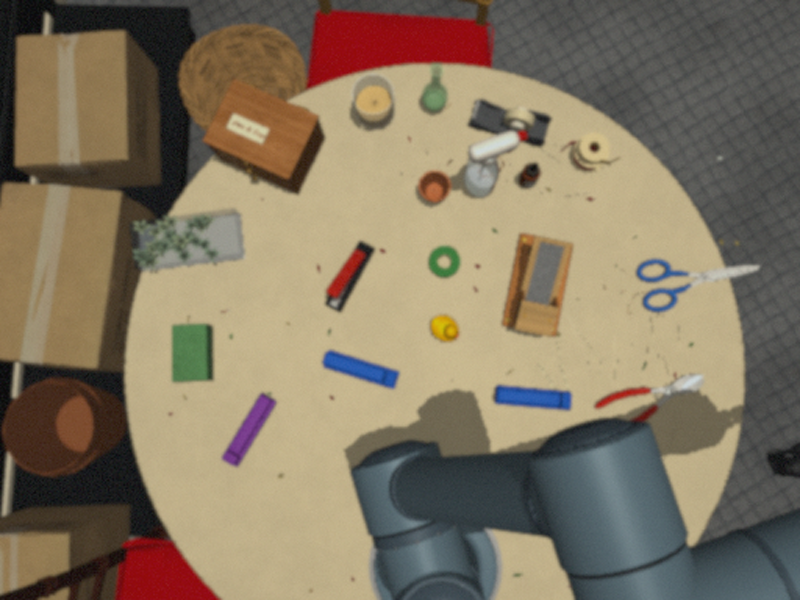

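The stapler (red arm, black base) is at about (350,276) in the top picture, with the hinge/tail at the far end (368,245) and the nose near the robot (335,305). The case is at about (538,285), hood towards the robot. The duck is at (445,328), tape at (444,262) and pot at (433,187). Next I'll look closer with the wrist camera.

```bash
cat > h.py <<'E'
import numpy as np,pickle,cv2
from workcell import ctrl,set_gripper,imaging
cams=pickle.load(open("cams.pkl","rb"))
def foc(c): return 192/np.tan(np.radians(c["vfov"])/2)
def ray(name,uv):  # native pixel -> origin, dir (world)
    c=cams[name];R=np.array(c["R"]);t=np.array(c["t"])
    d=np.array([(uv[0]-c["cx"])/foc(c),(uv[1]-c["cy"])/foc(c),1.])
    return -R.T@t,R.T@d
def wray(w,uv):  # w: dict with T (cam->world), f,cx,cy
    p=np.array([uv[0]-w["cx"],uv[1]-w["cy"]]);r=np.hypot(*p);th=r/w["f"]
    d=np.r_[np.sin(th)*p/max(r,1e-9),np.cos(th)]
    return w["T"][:3,3],w["T"][:3,:3]@d
def onz(od,z=0.): o,d=od; return o+d*(z-o[2])/d[2]
def wproj(w,X):
    Xc=np.linalg.inv(w["T"])@np.r_[X,1];r=np.hypot(*Xc[:2]);th=np.arctan2(r,Xc[2])
    return np.array([w["cx"],w["cy"]])+w["f"]*th*Xc[:2]/r
def wshot(name):
    p=ctrl.read_position();R=ctrl.read_tcp_rot();i=imaging.get_image("wrist")
    T=np.eye(4);T[:3,:3]=R;T[:3,3]=p
    w=dict(T=T@np.array(i["T_tool_cam"]),f=foc(i),cx=i["cx"],cy=i["cy"],image=i["image"])
    pickle.dump(w,open(f"{name}.pkl","wb"));return w
def down(a): # tool down; tool y across a part whose long axis has yaw a (deg)
    c,s=np.cos(np.radians(a)),np.sin(np.radians(a))
    x=np.array([c,s,0]);z=np.array([0,0,-1.]);return np.c_[x,np.cross(z,x),z]
E
python3 - <<'E'
from h import *
P=lambda u,v,z:onz(ray("top",(u*.64,v*.64)),z)
for n,a in dict(nose=(335,305,0),tail=(368,245,.03),caseA=(504,325,.0),caseB=(557,333,.08),caseC=(572,240,.1),caseD=(519,235,.1),duck=(445,328,.02),tape=(444,262,.01),pot=(433,187,.03)).items(): print(n,P(*a).round(3))
i=imaging.get_image("wrist");print(i["vfov"],i["cx"],i["cy"],np.round(i["T_tool_cam"],3).tolist()); print(np.round(ctrl.read_tcp_rot(),2).tolist())
E
```

```text
nose [0.454 0.19  0.   ]
tail [0.561 0.132 0.03 ]
caseA [ 0.425 -0.117  0.   ]
caseB [ 0.407 -0.198  0.08 ]
caseC [ 0.565 -0.22   0.1  ]
caseD [ 0.572 -0.129  0.1  ]
duck [ 0.416 -0.01   0.02 ]
tape [ 0.536 -0.006  0.01 ]
pot [0.67  0.018 0.03 ]
65.70646984690485 257.15188892826717 188.97690955337117 [[-0.0, -0.96, -0.281, 0.071], [1.0, -0.0, 0.0, -0.0], [-0.0, -0.281, 0.96, -0.143], [0.0, 0.0, 0.0, 1.0]]
[[0.91, 0.42, -0.0], [0.42, -0.91, 0.0], [0.0, -0.0, -1.0]]
```

Run:
```python
from h import *
ctrl.move_to([0.48,-0.165,0.25],down(-9)); c=wshot("wcase")
ctrl.move_to([0.48,0.165,0.20],down(-28)); s=wshot("wstap")
for n,w in (("wc",c),("ws",s)): cv2.imwrite(f"pics/{n}.png",cv2.resize(w["image"],(800,600),interpolation=cv2.INTER_CUBIC))
print(ctrl.read_t(),ctrl.read_joint_pos())
```

```text
6.1833 [ 1.17959234e+01  1.44702200e+01 -1.00440132e+01  6.54855828e+01
 -5.00180523e-04 -1.40190492e+02]
```

View pics/wc.png

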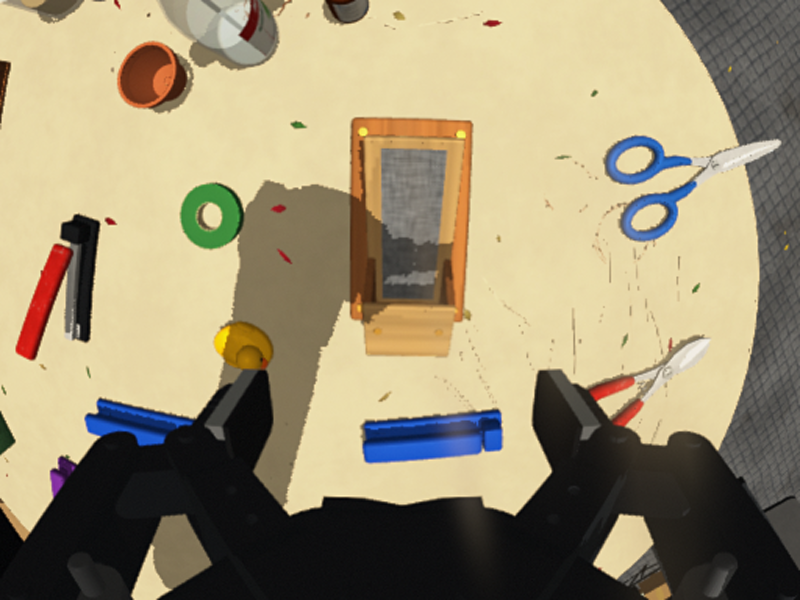

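View pics/ws.png

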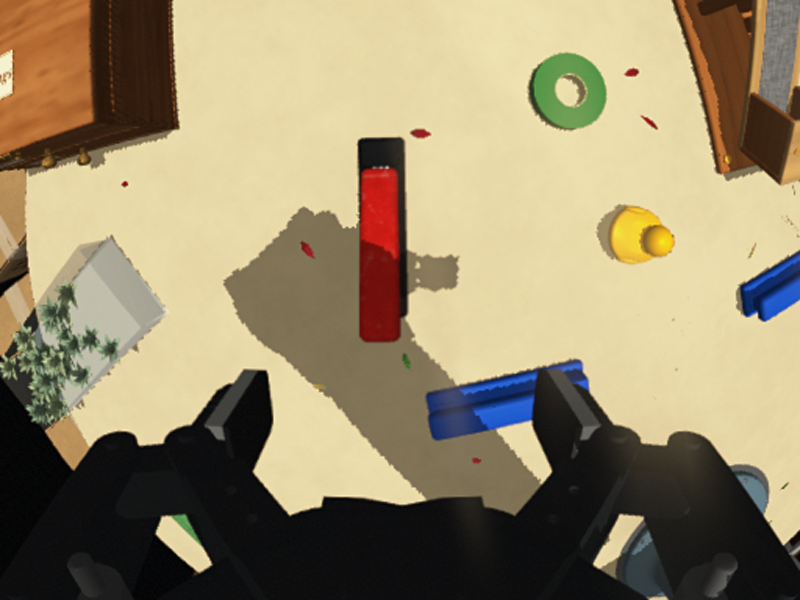

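```bash
cat > fit.py <<'E'
from h import *
from scipy.optimize import least_squares
c=pickle.load(open("wcase.pkl","rb"));s=pickle.load(open("wstap.pkl","rb"))
c30,s30=np.cos(np.pi/6),.5
def case(p,X): # stop frame pt -> world
    x,y,z=X;h=c30*x-s30*z;v=.022+s30*x+c30*z;C,S=np.cos(p[2]),np.sin(p[2])
    return np.array([p[0]+C*h-S*y,p[1]+S*h+C*y,v])
def stap(p,X): # stapler frame pt (x across,y to tail,z from underside); p=mid xy, yaw of y axis
    C,S=np.cos(p[2]),np.sin(p[2]);return np.array([p[0]+C*X[1]+S*X[0],p[1]+S*X[1]-C*X[0],X[2]])
def armp(a,x,r,h): # arm point r from hinge, h above hinge
    return np.array([x,.055-r*np.cos(a)-h*np.sin(a),.034+r*np.sin(a)+h*np.cos(a)])
cp=[((.15,.032,0),(366,138)),((.15,-.032,0),(466,138)),((0,.032,.051),(363,352)),((0,-.032,.051),(450,356))]
sp=[((.017,-.068,.01),(407,317)),((.017,.068,.01),(405,139)),((-.017,.068,.01),(358,139))]
ap=[((-.012,.123,.003),(360,341)),((.012,.123,.003),(400,341))]
fc=lambda p:np.ravel([wproj(c,case(p,X))-np.array(u)*.64 for X,u in cp])
fs=lambda p:np.ravel([wproj(s,stap(p,X))-np.array(u)*.64 for X,u in sp]+[wproj(s,stap(p,armp(p[3],*X)))-np.array(u)*.64 for X,u in ap])
pc=least_squares(fc,[.41,-.15,-.15]);ps=least_squares(fs,[.51,.16,-.5,.5])
print("case",pc.x,np.degrees(pc.x[2]),pc.fun.round(1));print("stap",ps.x,np.degrees(ps.x[2]),ps.fun.round(1))
def draw(w,pts,box,k,lines):
    x0,y0,x1,y1=box;im=cv2.resize(w["image"][y0:y1,x0:x1],None,fx=k,fy=k,interpolation=cv2.INTER_CUBIC)
    for (A,B) in lines:
        a,b=[tuple(int(q) for q in ((wproj(w,X)-[x0,y0]+.5)*k)) for X in (A,B)];cv2.line(im,a,b,(255,255,0),1)
    return im
K=lambda *X:case(pc.x,X);S=lambda *X:stap(ps.x,X);A=lambda *X:stap(ps.x,armp(ps.x[3],*X))
L=[(K(.15,.032,0),K(.15,-.032,0)),(K(.05,.032,.051),K(.05,-.032,.051)),(K(0,.032,.051),K(0,-.032,.051)),(K(0,.032,.051),K(.05,.032,.051)),(K(0,-.032,.051),K(.05,-.032,.051)),(K(0,.032,0),K(.15,.032,0)),(K(0,-.032,0),K(.15,-.032,0))]
M=[(S(.017,-.068,.01),S(.017,.068,.01)),(S(-.017,-.068,.01),S(-.017,.068,.01)),(S(-.017,.068,.01),S(.017,.068,.01)),(S(-.017,-.068,.01),S(.017,-.068,.01)),(A(-.012,.123,.003),A(.012,.123,.003)),(A(-.012,.123,.003),A(-.012,0,.003)),(A(.012,.123,.003),A(.012,0,.003))]
a=draw(c,0,(215,65,315,240),3.4,L);b=draw(s,0,(205,75,290,225),4,M);d=draw(c,0,(0,125,75,240),4,M)
H=600;pad=lambda i:cv2.copyMakeBorder(i,0,H-i.shape[0],0,0,cv2.BORDER_CONSTANT)
im=cv2.hconcat([pad(i[:H]) for i in (a,b,d)]);print(im.shape);cv2.imwrite("pics/fit1.png",cv2.resize(im,(800,int(600*800/im.shape[1])),interpolation=cv2.INTER_AREA))
E
python3 fit.py
```

```text
case [ 0.43626907 -0.16364623 -0.18888428] -10.822271940126777 [-0.8  0.   0.3  2.5  1.3 -1.1 -0.9 -2.2]
stap [ 0.50574237  0.1658862  -0.47001188  0.65185226] -26.929696811924245 [ 1.1  1.9  0.4 -1.7 -0.4 -0.8 -1.9  0.6  1.   0.1]
(600, 980, 3)
```

View pics/fit1.png

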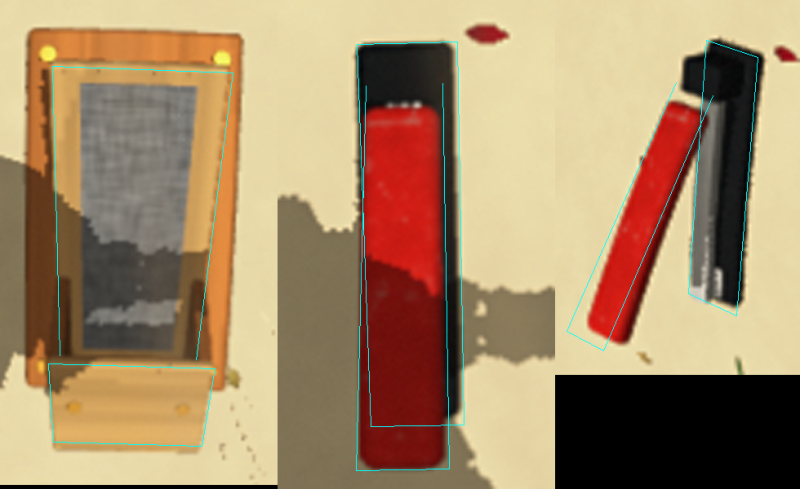

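Run:
```python
from h import *
import fit
from scipy.optimize import least_squares
u=lambda x,y:np.array([x*1.225/3.4+215,y*1.225/3.4+65])
cp=[((.15,.032,0),u(45,64)),((.15,-.032,0),u(236,68)),((.05,.032,.051),u(48,362)),((.05,-.032,.051),u(213,368))]
r=least_squares(lambda p:np.ravel([wproj(fit.c,fit.case(p,X))-q for X,q in cp]),[.436,-.163,-.18]);print("case2",r.x,np.degrees(r.x[2]),r.fun.round(1))
p=fit.ps.x.copy(); p[:2]+=.0015*np.array([np.cos(p[2]),np.sin(p[2])]);yaw=-27.3
np.save("est.npy",np.r_[r.x,p[:2],np.radians(yaw)])
set_gripper(0.0)
q=fit.stap(p,(0,-.048,0));R=down(yaw)
ctrl.move_to([q[0],q[1],.135],R)
f0=np.array(ctrl.read_ft_force());z=.135;mx=0
while z>.0335:
    z-=.003 if z>.05 else .001
    ctrl.move_straight([q[0],q[1],z],v=.05)
    f=np.array(ctrl.read_ft_force())-f0
    if z<.11 and round(z*1000)%12==0 or z<.045: print(round(z,4),f.round(1),ctrl.read_position()[2])
    if f[2]>12: break
ctrl.pause(.2)
ctrl.move_straight([q[0],q[1],.16],v=.2)
ctrl.move_to([q[0]-.0,q[1]-.0,.18],R)
w=wshot("w2");cv2.imwrite("pics/w2.png",cv2.resize(w["image"][50:290,150:400],(800,768)) [:600]);print(ctrl.read_t())
```

```text
case [ 0.43626907 -0.16364623 -0.18888428] -10.822271940126777 [-0.8  0.   0.3  2.5  1.3 -1.1 -0.9 -2.2]
stap [ 0.50574237  0.1658862  -0.47001188  0.65185226] -26.929696811924245 [ 1.1  1.9  0.4 -1.7 -0.4 -0.8 -1.9  0.6  1.   0.1]
(600, 980, 3)
case2 [ 0.43684626 -0.16382216 -0.18486306] -10.591873070372817 [ 1.8 -0.2 -1.9  0.5 -0.2  0.1  0.3 -0.5]
0.108 [-0.5 -0.2 -0.7] 0.10774257682659111
0.096 [ 0.6  0.  -0.3] 0.09577487898165724
0.084 [-0.4  0.   0.4] 0.08376662893024968
0.072 [ 0.5 -0.3 -0. ] 0.07177348833482891
0.06 [ 0.3 -0.  -0.4] 0.05977847366291433
0.048 [ 0.2 -0.1 -0.6] 0.0477628984873302
0.045 [ 0.1  0.1 -0.9] 0.04493128674453959
0.044 [ 0.2 -0.2 -0.5] 0.04394397606883191
0.043 [ 0.6  0.3 -0.6] 0.04290568358381788
0.042 [1.2 0.6 0.2] 0.041933855112891424
0.041 [ 0.3  0.  -0.7] 0.04093149867441609
0.04 [ 0.3  0.3 -1. ] 0.039925411134518404
0.039 [ 0.3  0.5 -0.2] 0.03894584238009645
0.038 [ 1.  -0.2 -1.2] 0.037907861738514605
0.037 [0.8 0.2 0. ] 0.037043518847921064
0.036 [-2.5 -1.2  9. ] 0.03678111333865027
0.035 [-3.6 -1.5 14.8] 0.036544158104179145
19.1083
```

View pics/w2.png

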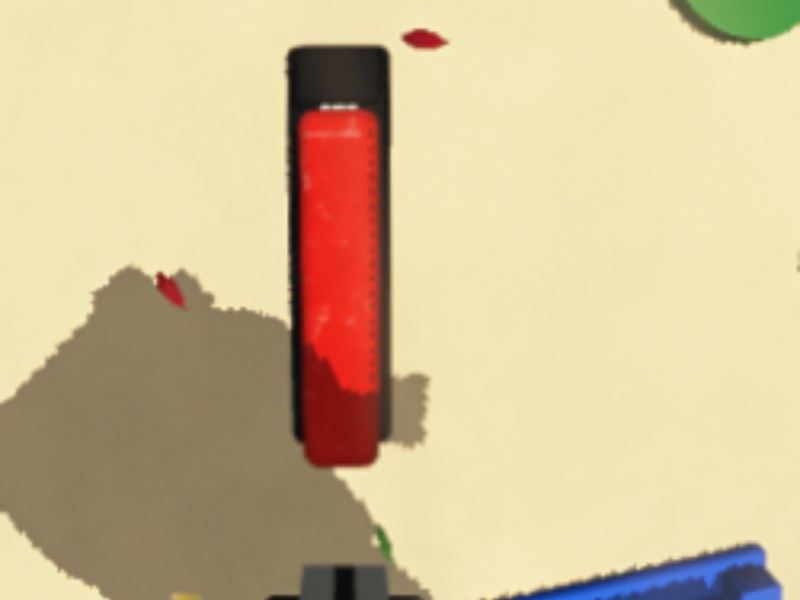

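```bash
sed -i 's/^print("case/0 and print("case/; s/print(im.shape);//' fit.py
python3 - <<'E'
from h import *
import fit
from scipy.optimize import least_squares
w=pickle.load(open("w2.pkl","rb"));u=lambda x,y:np.array([150+x*.3125,50+y*.3125])
sp=[((-.017,.068,.01),u(289,47)),((.017,.068,.01),u(389,47)),((-.017,-.068,.01),u(294,441)),((.017,-.068,.01),u(392,441))]
r=least_squares(lambda p:np.ravel([wproj(w,fit.stap(p,X))-q for X,q in sp]),np.load("est.npy")[3:]);p=r.x
print("stap",p,np.degrees(p[2]),r.fun.round(1))
OFF=.012;g=fit.stap(p,(0,OFF,0));R=down(np.degrees(p[2]))
e=np.load("est.npy")[:3];C,S=np.cos(e[2]),np.sin(e[2])
xc=np.array([C*fit.c30,S*fit.c30,.5]);yc=np.array([-S,C,0]);zc=np.cross(xc,yc);RT=np.c_[xc,-yc,-zc]
T=lambda d,l:np.array([e[0],e[1],.022])+xc*(.068+OFF+d)+zc*(.002+l)
for a in [(.07,.06),(.0,0)]: print(a,T(*a).round(3),ctrl.inverse_kinematics(T(*a),RT))
np.savez("plan.npz",R=RT,xc=xc,yc=yc,zc=zc,e=e,OFF=OFF)
set_gripper(.062,40)
ctrl.move_to([g[0],g[1],.09],R)
ctrl.move_straight([g[0],g[1],.002],v=.1)
print("F",np.round(ctrl.read_ft_force(),1),ctrl.read_position())
set_gripper(.02,45);print("w",ctrl.read_grip_width())
ctrl.move_straight([g[0],g[1],.16],v=.15)
print("w",ctrl.read_grip_width(),np.round(ctrl.read_ft_force(),1));w=wshot("w3");im=imaging.get_image("scene")["image"]
cv2.imwrite("pics/w3.png",cv2.hconcat([cv2.resize(w["image"][60:300,150:390],(400,400)),cv2.resize(im[100:300,150:350],(400,400))]));print(ctrl.read_t())
E
```

```text
stap [ 0.50574237  0.1658862  -0.47001188  0.65185226] -26.929696811924245 [ 1.1  1.9  0.4 -1.7 -0.4 -0.8 -1.9  0.6  1.   0.1]
stap [ 0.50650817  0.16573682 -0.46738655] -26.77927693536879 [-0.9 -1.6  0.9 -1.9 -0.2  2.   0.2  1.8]
(0.07, 0.06) [ 0.534 -0.182  0.151] [-30.77615085   1.7354193  -42.61753996  17.19404771   9.9343888
 162.34031842]
(0.0, 0) [ 0.504 -0.176  0.064] [-32.38344272   6.89259923 -53.91722424   0.99472528  10.69702581
 160.90222041]
F [-0.5  0.3 -0.4] [0.51788832 0.16054221 0.00274152]
w 0.0324020624579898
w 0.032486422316146714 [-0.7  0.9 -1.6]
22.925
```

View pics/w3.png

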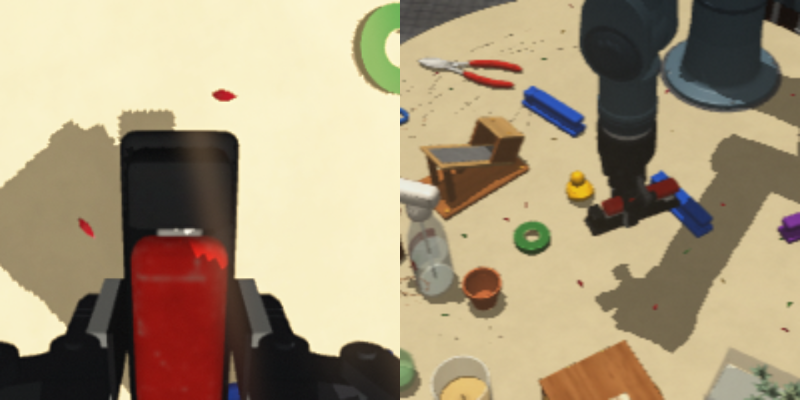

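The stapler is held by its base, shut and clear of the table (tail at left of the scene crop, red arm flat). Now to the case.

Run:
```python
from h import *
P=np.load("plan.npz");R=P["R"];xc,yc,zc,e=P["xc"],P["yc"],P["zc"],P["e"];OFF=float(P["OFF"])
T=lambda d,l:np.array([e[0],e[1],.022])+xc*(.068+OFF+d)+zc*(.002+l)
p=ctrl.read_position();ctrl.move_straight([p[0],p[1],.24],v=.25)
ctrl.move_to(T(.07,.12),R);print(ctrl.read_t(),ctrl.read_position()-T(.07,.12))
ctrl.move_straight(T(.065,.03),v=.15)
f0=np.array(ctrl.read_ft_force())
ctrl.move_straight(T(.06,.006),v=.08)
print("F",np.round(ctrl.read_ft_force()-f0,1),ctrl.read_grip_width(),ctrl.read_t())
w=wshot("w4");im=imaging.get_image("scene")["image"];tp=imaging.get_image("top")["image"]
cv2.imwrite("pics/w4.png",cv2.hconcat([cv2.resize(im[130:230,140:240],(400,400),interpolation=cv2.INTER_CUBIC),cv2.resize(tp[120:240,290:410],(400,400),interpolation=cv2.INTER_CUBIC)]))
```

```text
27.7583 [8.39527683e-05 5.25890543e-05 4.85342010e-05]
F [ 0.8  1.2 -0.5] 0.0326146129040508 28.9667
```

View pics/w4.png

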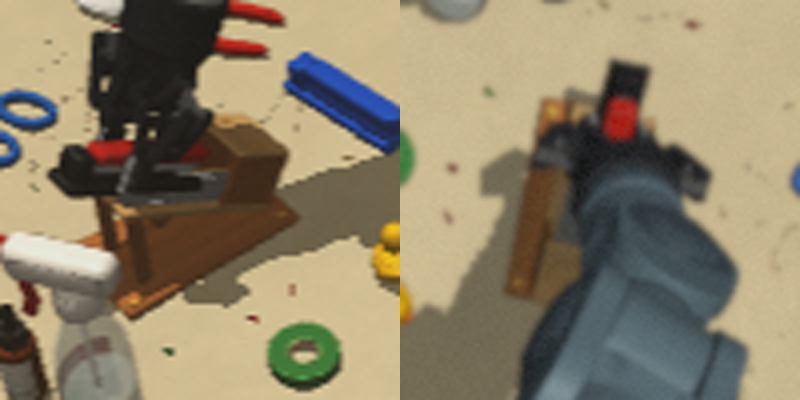

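Left crop: the stapler is parallel to the bed and its nose points into the hood. Right crop: it is in line with the case. Now inserting with force checks.

Run:
```python
from h import *
P=np.load("plan.npz");R=P["R"];xc,yc,zc,e=P["xc"],P["yc"],P["zc"],P["e"];OFF=float(P["OFF"])
T=lambda d,l:np.array([e[0],e[1],.022])+xc*(.068+OFF+d)+zc*(.002+l)
f0=np.array(ctrl.read_ft_force())
def F():
    f=np.mean([ctrl.read_ft_force() for _ in range(3)],axis=0)-f0;return np.array([f@xc,f@yc,f@zc]).round(1)
def go(d,l,v=.05):
    ctrl.move_straight(T(d,l),v=v);f=F();print("d%.3f l%.4f"%(d,l),f,round(ctrl.read_t(),2));return f
d,l=.06,.005;ok=True
while d>.016:
    d-=.011
    if abs(go(d,l)).max()>12: ok=False;print("BLOCKED");break
if ok:
    while l>-.002:
        l-=.0012
        if go(d,l)[2]>4: break
    while d>-.010:
        d-=.0025
        f=go(d,l)
        if f[0]>9: break
print(ctrl.read_grip_width(),ctrl.read_position()-T(d,l))
w=wshot("w5");im=imaging.get_image("scene")["image"]
cv2.imwrite("pics/w5.png",cv2.hconcat([cv2.resize(im[130:230,140:240],(400,400),interpolation=cv2.INTER_CUBIC),cv2.resize(w["image"][60:300,150:390],(400,400))]))
```

```text
d0.049 l0.0050 [-0.3 -0.3  0.1] 29.49
d0.038 l0.0050 [ 0.2 -0.8  0. ] 29.86
d0.027 l0.0050 [ 0.9 -0.3  0.3] 30.23
d0.016 l0.0050 [-0.3 -1.  -0.9] 30.59
d0.005 l0.0050 [ 0.6 -0.9 -0.7] 30.96
d0.005 l0.0038 [-0.2 -0.4 -1.7] 31.21
d0.005 l0.0026 [ 0.6 -1.4  0.5] 31.46
d0.005 l0.0014 [-0.4 -0.4  0.4] 31.71
d0.005 l0.0002 [-1.6 -0.4 15.8] 31.96
d0.003 l0.0002 [ 1.2 -0.1  9.6] 32.21
d0.000 l0.0002 [2.1 0.2 8.1] 32.46
d-0.002 l0.0002 [ 2.8 -0.5  8.9] 32.71
d-0.005 l0.0002 [9.1 0.7 2.6] 32.96
0.032497277707379396 [ 0.00389317 -0.00151422  0.00318892]
```

View pics/w5.png

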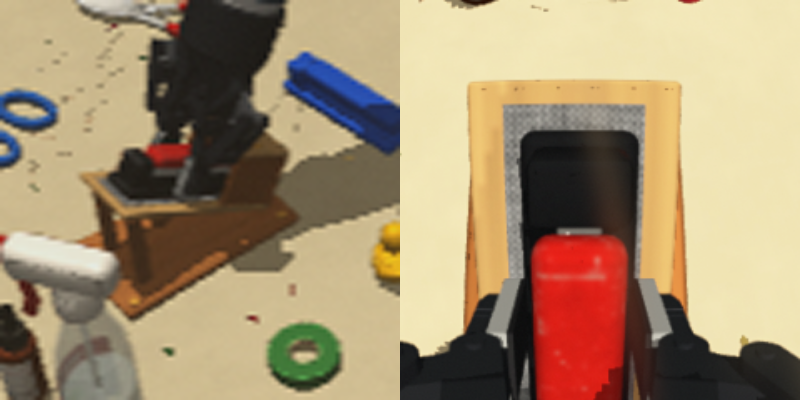

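Run:
```python
from h import *
P=np.load("plan.npz");R=P["R"];xc,yc,zc,e=P["xc"],P["yc"],P["zc"],P["e"];OFF=float(P["OFF"])
T=lambda d,l:np.array([e[0],e[1],.022])+xc*(.068+OFF+d)+zc*(.002+l)
ctrl.move_straight(T(-.007,.001),v=.05);q=ctrl.read_position()-T(0,0);print("err",(q@xc).round(4),(q@yc).round(4),(q@zc).round(4),np.round(ctrl.read_ft_force(),1))
ctrl.move_straight(T(-.002,.0005),v=.05);q=ctrl.read_position()-T(0,0);print("err",(q@xc).round(4),(q@yc).round(4),(q@zc).round(4))
set_gripper(.06)
ctrl.move_straight(T(-.002,.09),v=.12);ctrl.move_straight(T(.0,.16),v=.2)
print(np.round(ctrl.read_ft_force(),1),ctrl.read_t())
w=wshot("w6");im=imaging.get_image("scene")["image"]
cv2.imwrite("pics/w6.png",cv2.hconcat([cv2.resize(im[130:230,140:240],(400,400),interpolation=cv2.INTER_CUBIC),cv2.resize(w["image"][60:300,150:390],(400,400),interpolation=cv2.INTER_CUBIC)]))
```

```text
err 0.0003 -0.0009 0.0018 [11.8 -0.   0.7]
err 0.0002 -0.0005 0.0009
[ 0.6  0.5 -1. ] 35.3333
```

View pics/w6.png

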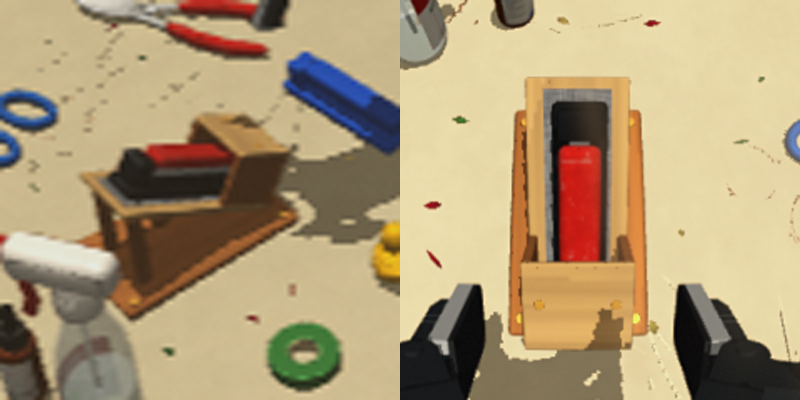

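Run:
```python
from h import *
print(ctrl.read_t(),ctrl.read_position());ctrl.close_job()
```

```text
35.4333 [ 0.42493057 -0.16118303  0.20047215]
the job is handed in; nothing more can be done
```

The stapler is in the case, shut, with its nose against the end stop. I let go of it and handed the job in at 35.4 s of the 56 s allowed; no verdict was reported.

**What I did**
- **Fold:** I pressed the red arm shut on the table. Contact came at 36.8 mm, against 37 mm for fully shut.
- **Lift and slide:** I gripped the base 12 mm to the tail side of the middle, lifted it to about 0.16 m, tilted it to the slope and slid it under the hood.
- **Home:** I pushed until it met the stop at about 9 N, then pushed a second time at about 12 N. Both times it stopped where my camera estimate put the end stop; the second reading was within 0.3 mm.

**Last checks**
- After letting go, the last pictures show the stapler lying flat and shut, in line with the bed. The tail is about 14 mm from the top end of the bed, where it should be with the nose home.
- The gripper was well clear, with forces back to about zero.
- The duck and tape looked undisturbed where they showed in the later pictures. I did not measure them. The pot is outside the last pictures; it was last in view just after the lift and looked undisturbed.

**What disagreed:** the camera fits for the stapler and case were off by 1 to 3 mm in places. The gripper centring on the base and the contact with the stop took care of that.

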